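# Sweep a used cake board into the waste caddy on the cart's edge

### The job

Clear away the used cake board lying against the cutlery tray. It is too wide and flat to pick up, so open the lid of the waste caddy hanging on the far edge of the cart, draw the board away from the tray and push it over the edge so that it drops into the caddy, then shut the lid fully. Leave the jars, shaker, glass and canister standing where they are.

Things in the scene. Friction and masses are not known exactly. Their poses are not given: they have to be found in the camera images.
- rail: Fixed steel bar, 620 mm long, along the cart's far edge. Its origin lies on that edge at the height of the cart's top (z = 0): the cart's top ends at x = 0 of this frame. x points straight off the cart, away from the robot; y runs along the edge, to the left. The bar stands 8 to 13 mm beyond the edge, its top 5 mm below the cart's top. It never moves.
- caddy: Open steel box (waste caddy) hooked on the rail: outside 146 mm in x, 222 mm in y (along the edge), 150 mm deep, walls 4 mm. Origin: middle of its mouth at rim height, 12 mm below the cart's top. Axes parallel to the rail's; its near wall begins 16.5 mm beyond the cart's edge. Fixed, but at a different place along the edge each time.
- caddy_lid (a joint): The caddy's lid, a steel plate 154 x 230 x 5 mm. Hinge line parallel to y, 76 mm in +x (far side) from the caddy's origin, at rim height. 0 = shut on the rim; grows in rad as the near side swings up and away from the robot; stop at 1.45. Starts shut or up to 0.4 ajar. Stiff hinge: it stays where it is left; 2 to 5 N at the knob move it.
- lid_knob (a point): Black plastic knob standing on the lid, 25 mm thick and 37 mm tall, 132 mm from the hinge line, in the middle of the lid's width. This point is on the knob's axis, 27 mm above the lid's underside (grip height).
- tray_front (a point): Fixed dark wooden cutlery tray on the cart, 160 x 300 mm, long front and back walls 42 mm high, end walls 54 mm. This point is the middle of the top of its long front wall, on the outside; x points out of that wall, towards the cart's edge, y along the wall.
- cake_board: Used cake board: loose, stiff, flat cardboard slab with a pale face, 120 mm in x, 150 mm in y, 8 mm thick, about 110 g. Origin: middle of its underside. It lies flat, its -x side almost touching the tray's front wall (gap 1 to 8 mm), so nothing fits behind it. Its underside is smooth (friction 0.35), its face is not: pressed from above with some 6 to 15 N it can be dragged.
- spice_jar: Glass spice jar with black cap, 41 mm across, 105 mm tall, loose, near one end of the tray. Origin: middle of its base, z up.
- salt_shaker: Salt shaker with domed cap, 44 mm across, 90 mm tall, loose, near the other end of the tray. Origin: middle of its base, z up.
- honey_jar: Jar with lid, 60 mm across, 86 mm tall, loose, to the left. Origin: middle of its base, z up.
- tea_glass_c: Waisted tea glass, 66 mm across, 82 mm tall, loose, to the right near the edge. Origin: middle of its base, z up.
- tea_canister: Tea canister with wooden lid, 92 mm across, 120 mm tall, loose, to the left. Origin: middle of its base, z up.

How it is judged:
On the way, in this order (a step that is already met when the one before it is completed fails the run):
1. the lid has been opened wide (value of joint caddy_lid above 0.95 rad), for 0.2 s.
2. the board is down inside the caddy (z of cake_board in the frame of caddy between -0.16 and -0.04 m and x of cake_board in the frame of caddy between -0.073 and 0.073 m and y of cake_board in the frame of caddy between -0.111 and 0.111 m), for 0.2 s.
At the end, for the whole second after the job is handed in: The cake board lies at rest inside the caddy (its origin within the caddy's walls, between 40 and 160 mm below the rim) and the lid is shut (joint below 0.05 rad) (all of step 2 and linear speed of cake_board below 0.03 m/s and value of joint caddy_lid below 0.05 rad); the robot touches nothing.
It fails at once if the spice jar is shoved more than 30 mm or tipped (distance of spice_jar from where it was at the start of the episode above 0.03 m or angle between spice_jar's own z axis and vertical above 0.35 rad).
It fails at once if the salt shaker is shoved more than 30 mm or tipped (distance of salt_shaker from where it was at the start of the episode above 0.03 m or angle between salt_shaker's own z axis and vertical above 0.35 rad).
It fails at once if the honey jar is shoved more than 30 mm or tipped (distance of honey_jar from where it was at the start of the episode above 0.03 m or angle between honey_jar's own z axis and vertical above 0.35 rad).
It fails at once if the tea glass is shoved more than 30 mm or tipped (distance of tea_glass_c from where it was at the start of the episode above 0.03 m or angle between tea_glass_c's own z axis and vertical above 0.35 rad).
It fails at once if the tea canister is shoved more than 30 mm or tipped (distance of tea_canister from where it was at the start of the episode above 0.03 m or angle between tea_canister's own z axis and vertical above 0.35 rad).
It also fails if it takes over 67 s, if anything falls off the work surface, if the arm or the gripper's body presses on something with over 40 N, if the wrist force passes 120 N, or if a joint passes its speed limit or range.

### The arm

A 7-joint arm with a two-finger parallel gripper is mounted at the origin on the work surface; the furniture and walls round the work are solid. World frame = base frame: x ahead of the robot, y to its left, z up, the work surface at z = 0. Lengths are in m, angles in rad, forces in N, time in s.
With the tool pointing down it reaches from about 0.4 to 0.875 m from the base axis. Payload 19.3 kg.
Tool frame: the origin (TCP) lies on the centre line of the jaws, within the pads' length; the fingertips stand 14 mm ahead of it and the grasp point (between the pads) lies 5 mm behind it (bot.tip_extent is the distance from the TCP to the fingertips, in m); z points along the fingers, y is the line along which they close (so a half turn about z gives the same grasp; the last joint's range is limited). The gripper opens to 85 mm and grips with 20 to 120 N. Pads are 22 mm wide; open, the fingers measure 114 mm over their backs; the gripper's body (76 mm by 85 mm) begins 54 mm behind the grasp point. The pads swing forward as they close: fully open they stand 13 mm farther back than shut.
Start: joints at [-1.391, 0.521, -0.036, 1.599, 0.021, 1.021, -0.113], TCP at [0.155, 0.606, 0.225] pointing down, gripper open.
Joint ranges: [-2.91, 2.91], [-0.3, 2.13], [-1.5, 1.42], [0.17, 2.43], [-1.26, 4.41], [0.16, 1.93], [-2.52, 2.52]. Speed limits (rad/s): [1.89, 1.89, 2.39, 2.39, 3.01, 3.01, 3.01].

### API

Orientations are given as [roll, pitch, yaw] about the fixed x, y, z axes, in that order (R = Rz(yaw) Ry(pitch) Rx(roll)).
In Python, from workcell import monitor, grab_frame, camera_model, bot gives the robot as it stands.
- The arm moves only by the tool move_arm, never from a script. Its argument "moves" is a list of rows, each a list of 4 numbers: the shift along the world's x, y, z in mm, then the turn about the world's z in rad. A call has 1 to 12 rows; each row is the pose to reach, as a shift and turn from the pose commanded when the call began; what a row does not reach only later rows make up. A row lasts 1/8 s, in which the tool goes at most 62.5 mm and 10.7 degrees, less where a joint would pass 70% of its speed; a pose out of reach is approached as far as the arm can. A call with a gripper value outside its range is refused whole. "gripper" is the opening, from 0 (shut) to 1 (fully open), set as the call begins (left out, the last holds). The fingers move at their own pace and stop on an object; "newtons" is the grip in N (left out, the last holds). Time passes only in rows, so rows that repeat a pose let the fingers close. It gives the time, the measured TCP pose, the force, the opening and the grip force at its end, in the units of the state.
- monitor.observe(): the state, without advancing time (a new reading comes with each control period).
- grab_frame(name): name is "side" or "top" or "wrist"; returns the picture (420x560x3 uint8, blue, green, red); there is no depth.
- camera_model(name): a dict with "vfov" (degrees; the focal length in pixels is half the picture's height over the tangent of half this angle, whatever the lens; pixels are square), "cx", "cy" (the principal point, pixels), "k1" (the pictures are not rectified: a ray, as slopes to the right and down, at radius r is drawn at 1 + k1 r^2 times it, then the intrinsics apply), "R" (3x3) and "t" (3): a world point X has camera coordinates R X + t; the wrist camera has in their place "T_tool_cam" (4x4, takes a point from camera to tool coordinates, whose origin is the TCP and whose axes are the flange's). Camera axes: x right, y down, z forward; pixel columns grow to the right and rows downward; lengths in m; the calibration is good to about 2 mm. A picture is of the moment at which its call begins: read the wrist's pose just before it. camera_model takes no time and is no camera call.
- bot.job_done(): hands the job in; it is judged then, once.
The state is a dict: "clock": time; "qpos": joint angles; "qd": joint speeds; "joint_efforts": joint torques, N m; "position": TCP position; "tool_rot": TCP orientation; "force": force on the tool from outside, world axes, zero at the start; "moment": the same for the moment, N m; "grip_width": finger opening in m; "finger_force": force on a finger pad.
Only numpy, scipy, OpenCV 4.12 (cv2) and the standard library are available. Lean on these libraries where they do the work, as an engineer would, in place of code of your own. Each camera call takes 0.05 s, during which the arm holds its last target. There are 200 camera calls.

## Working session

There is one attempt and no reset: what is moved stays moved. The work goes in short steps, Python scripts to look and compute and a tool call to move; the robot and the scene stay as the last step left them, time stands still between calls to the robot, and variables do not carry over. Pictures are saved under pics/ and viewed, at most 10 in all, crops included, and the job is handed in when it is done.

Besides the shell and the picture viewer there is one more tool, called after "Request:" as name(argument=value, ...), one argument or row to a line, values as JSON. move_arm: Moves the arm, as the interface text tells. Its arguments: {"type":"object","properties":{"moves":{"type":"array","items":{"type":"array","items":{"type":"number"}}},"gripper":{"type":"number"},"newtons":{"type":"number"}},"required":["moves"]}

```bash
mkdir -p pics; ls; cat > h.py <<'E'
import numpy as np, cv2
from workcell import monitor, grab_frame, camera_model, bot
def K(m,h=420):
    f=h/2/np.tan(np.radians(m["vfov"])/2); return f
def pose(m,st=None):
    """R,t world->cam"""
    if "R" in m: return np.array(m["R"]),np.array(m["t"])
    from scipy.spatial.transform import Rotation as Ro
    A=np.eye(4);A[:3,:3]=Ro.from_euler('xyz',st["tool_rot"]).as_matrix();A[:3,3]=st["position"]
    W=np.linalg.inv(A@np.array(m["T_tool_cam"])); return W[:3,:3],W[:3,3]
def ray(m,uv,st=None):
    R,t=pose(m,st); f=K(m); d=np.array([(uv[0]-m["cx"])/f,(uv[1]-m["cy"])/f]); s=d.copy()
    for _ in range(30): s=d/(1+m["k1"]*(s@s))
    v=R.T@np.array([s[0],s[1],1]); return -R.T@t, v/np.linalg.norm(v)
def onz(m,uv,z,st=None):
    o,v=ray(m,uv,st); return o+v*(z-o[2])/v[2]
def tri(rs):
    A=np.zeros((3,3));b=np.zeros(3)
    for o,v in rs:
        P=np.eye(3)-np.outer(v,v);A+=P;b+=P@o
    return np.linalg.solve(A,b)
def proj(m,X,st=None):
    R,t=pose(m,st); c=R@np.array(X)+t; s=c[:2]/c[2]; s=s*(1+m["k1"]*(s@s)); return s*K(m)+[m["cx"],m["cy"]]
E
python3 - <<'E'
from h import *
print(monitor.observe())
for n in("side","top"):
    cv2.imwrite(f"pics/{n}0.png",grab_frame(n)); m=camera_model(n); print(n,m)
print(camera_model("wrist"))
E
```

```text
pics
{'clock': 0.0, 'qpos': array([-1.39120518,  0.52201728, -0.03629795,  1.60001472,  0.02119655,
        1.02109499, -0.11277556]), 'qd': array([ 0.0011181 ,  0.00030662, -0.00022089,  0.00100306,  0.00077108,
       -0.00030253,  0.00127698]), 'joint_efforts': array([ 1.13726178e-04, -9.27119780e+01,  1.98019199e+00, -3.69927263e+01,
        1.78764848e-02,  8.13331601e-03,  2.96864425e-05]), 'position': array([0.15446726, 0.60525038, 0.22462162]), 'tool_rot': array([-3.14044696e+00,  9.40511482e-05,  2.89178881e+00]), 'force': array([-0.51630324, -0.0980269 ,  0.22286805]), 'moment': array([-0.00432707,  0.0086066 , -0.08003534]), 'finger_force': 0.0, 'grip_width': 0.08542517495850094}
side {'vfov': 47.790562170361554, 'cx': 284.564009728882, 'cy': 215.89741135243412, 'k1': -0.0022403669042554315, 'R': array([[-0.99960472,  0.02110502, -0.01857361],
       [ 0.02686271,  0.52208752, -0.85246878],
       [-0.00829433, -0.85263075, -0.52244808]]), 't': array([0.48982526, 0.09355959, 1.11493081])}
top {'vfov': 56.906137779131974, 'cx': 279.17248013823246, 'cy': 209.1591613327848, 'k1': -0.04169924778321907, 'R': array([[ 0.00218634, -0.99981545,  0.0190865 ],
       [-0.98491973, -0.00545492, -0.17292592],
       [ 0.17299813, -0.0184206 , -0.98474988]]), 't': array([-0.13595439,  0.46922953,  1.03918345])}
{'vfov': 60.261434682509595, 'cx': 276.54276943738006, 'cy': 210.56745683245003, 'k1': -0.04712168279162057, 'T_tool_cam': array([[ 4.01974196e-04, -9.63792618e-01, -2.66652634e-01,
         6.80807283e-02],
       [ 9.99999858e-01,  4.80864967e-04, -2.30562010e-04,
        -7.45800977e-04],
       [ 3.50437873e-04, -2.66652503e-01,  9.63792675e-01,
        -1.48383963e-01],
       [ 0.00000000e+00,  0.00000000e+00,  0.00000000e+00,
         1.00000000e+00]])}
```

View pics/top0.png

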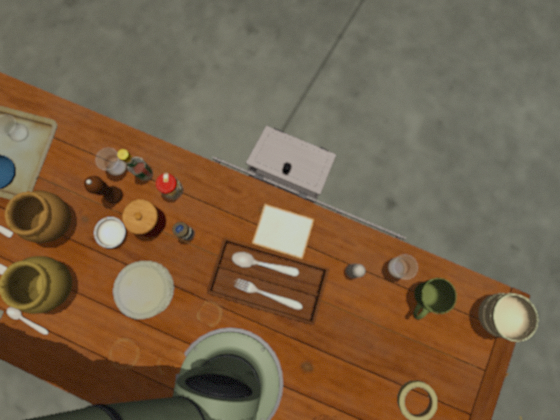

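View pics/side0.png

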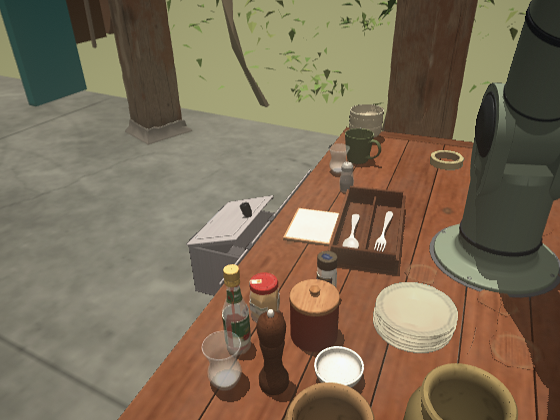

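Top view: board corners at about (263,205), (313,222), (303,258) and (252,243). The knob is at (287,169), the lid is slightly ajar, and the rail runs from (215,158) to (405,237). Side view: knob at (246,209). Next I'll enlarge both for precise pixels.

```bash
python3 - <<'E'
import cv2,numpy as np
t=cv2.imread("pics/top0.png")[120:300,205:415]; s=cv2.imread("pics/side0.png")[160:300,180:420]
a=cv2.resize(t,None,fx=3.3,fy=3.3,interpolation=cv2.INTER_CUBIC);b=cv2.resize(s,None,fx=3.3,fy=3.3,interpolation=cv2.INTER_CUBIC)
for im,(x0,y0) in((a,(205,120)),(b,(180,160))):
    for x in range(x0//20*20+20,x0+250,20):cv2.putText(im,str(x),(int((x-x0)*3.3),10),0,.4,(0,255,255));cv2.line(im,(int((x-x0)*3.3),12),(int((x-x0)*3.3),18),(0,255,255))
    for y in range(y0//20*20+20,y0+190,20):cv2.putText(im,str(y),(0,int((y-y0)*3.3)+4),0,.4,(0,255,255));cv2.line(im,(26,int((y-y0)*3.3)),(32,int((y-y0)*3.3)),(0,255,255))
cv2.imwrite("pics/tc.png",a);cv2.imwrite("pics/sc.png",b)
E
```

```text
(no output)
```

View pics/tc.png

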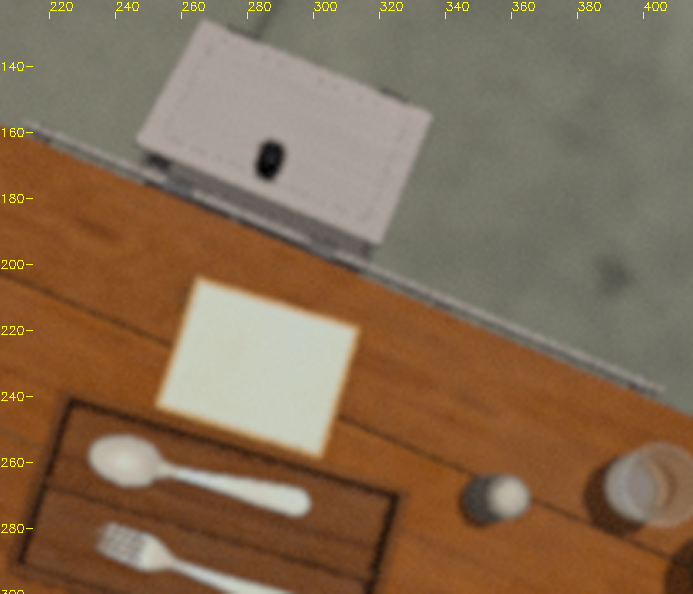

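View pics/sc.png

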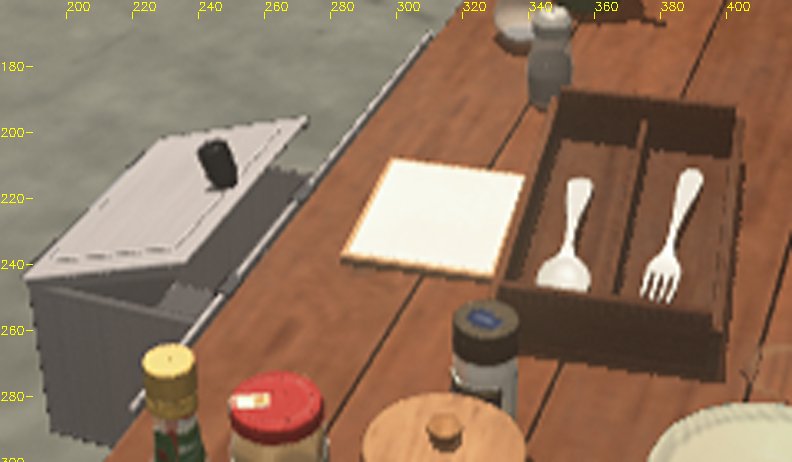

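```bash
python3 - <<'E'
from h import *
np.set_printoptions(precision=4,suppress=True)
T=camera_model("top");S=camera_model("side")
t=lambda x,y:(205+x/3.3,120+y/3.3); s=lambda x,y:(180+x/3.3,160+y/3.3)
P=lambda a,b:tri([ray(T,t(*a)),ray(S,s(*b))])
pairs={"bFL":((197,278),(342,260)),"bFR":((358,328),(393,158)),"bNR":((321,457),(525,176)),"bNL":((156,407),(491,275)),
"lFL":((205,18),(27,277)),"lFR":((432,113),(160,138)),"lNR":((382,243),(307,117)),"lNL":((138,143),(187,262)),
"knob":((269,160),(219,165)),"trayNLtop":((70,400),(499,283)),"trayNRtop":((398,495),(563,88))}
for k,(a,b) in pairs.items(): print(k,P(a,b), onz(T,t(*a),.008),onz(S,s(*b),.008))
r1=onz(T,t(28,125),-.005);r2=onz(T,t(660,390),-.005);print("rail",r1,r2,np.linalg.norm(r2-r1),np.degrees(np.arctan2(*(r2-r1)[[0,1]])))
print("salt base?",onz(T,t(485,505),0),"salt cap",onz(T,t(508,497),.09), "glass",onz(T,t(655,485),.08))
# objects left, full-image px: spice cap top, honey(red lid), canister
for n,uv,z in(("spice",(182,230),.105),("red",(166,182),.086),("canister",(141,215),.12)):print(n,onz(T,uv,z))
E
```

```text
bFL [ 0.4908 -0.0928  0.0011] [ 0.4899 -0.093   0.008 ] [ 0.4904 -0.0825  0.008 ]
bFR [ 0.4457 -0.2334  0.007 ] [ 0.4465 -0.2334  0.008 ] [ 0.445  -0.2313  0.008 ]
bNR [ 0.3366 -0.2008  0.0052] [ 0.3348 -0.2003  0.008 ] [ 0.3389 -0.1968  0.008 ]
bNL [ 0.3788 -0.059   0.0066] [ 0.377  -0.0588  0.008 ] [ 0.3807 -0.0575  0.008 ]
lFL [ 0.7343 -0.0978 -0.0091] [ 0.7303 -0.0981  0.008 ] [ 0.7255 -0.0714  0.008 ]
lFR [ 0.647  -0.3057 -0.0089] [ 0.6421 -0.3028  0.008 ] [ 0.6427 -0.2755  0.008 ]
lNR [ 0.5158 -0.2518  0.0378] [ 0.5223 -0.2556  0.008 ] [ 0.5167 -0.3057  0.008 ]
lNL [ 0.6026 -0.0414  0.038 ] [ 0.612  -0.0394  0.008 ] [ 0.6072 -0.0855  0.008 ]
knob [ 0.5842 -0.1544  0.0515] [ 0.5971 -0.1561  0.008 ] [ 0.5899 -0.2275  0.008 ]
trayNLtop [0.3811 0.0101 0.048 ] [0.3827 0.0151 0.008 ] [ 0.3759 -0.047   0.008 ]
trayNRtop [ 0.3017 -0.2594  0.0548] [ 0.3027 -0.2658  0.008 ] [ 0.2868 -0.3467  0.008 ]
rail [ 0.6321  0.061  -0.005 ] [ 0.3944 -0.5012 -0.005 ] 0.6103812069631716 -157.0822805307866
salt base? [ 0.2944 -0.3419  0.    ] salt cap [ 0.2997 -0.3419  0.09  ] glass [ 0.3093 -0.4636  0.08  ]
spice [0.4024 0.1192 0.105 ]
red [0.5349 0.1729 0.086 ]
canister [0.4388 0.2232 0.12  ]
```

Request:
move_arm(
  moves=[
    [0, 0, 60, 0],
    [0, 0, 105, 0],
    [30, -50, 105, 0],
    [60, -105, 105, 0],
    [90, -160, 105, -0.05],
    [120, -215, 105, -0.1],
    [150, -270, 105, -0.15],
    [180, -325, 105, -0.15],
    [210, -380, 105, -0.15],
    [240, -435, 105, -0.15],
    [270, -490, 105, -0.15],
    [300, -540, 105, -0.15],
  ],
  gripper=1,
)

```text
clock: 1.6
position: [0.455, 0.0636, 0.3303]
tool_rot: [3.141, 0.0, 2.742]
force: [1.4, 1.1, -0.4]
grip_width: 0.0854
finger_force: 0.0
```

Request:
move_arm(
  moves=[
    [30, -50, 0, 0],
    [60, -100, 0, 0],
    [90, -150, 0, 0],
    [115, -195, -10, 0],
    [125, -215, -20, 0],
    [128, -221, -30, 0],
    [128, -221, -30, 0],
    [128, -221, -30, 0],
  ],
)

```text
clock: 2.6
position: [0.5825, -0.1543, 0.3006]
tool_rot: [3.141, 0.0, 2.743]
force: [0.1, -0.1, -0.3]
grip_width: 0.0854
finger_force: 0.0
```

```bash
python3 - <<'E'
from h import *
st=monitor.observe();im=grab_frame("wrist");cv2.imwrite("pics/w1.png",im);np.save("w1.npy",[st["position"],st["tool_rot"]]);print(st["clock"],st["position"],st["tool_rot"],st["force"])
m=camera_model("wrist")
print("expected knob px",proj(m,[.582,-.154,.053],st))
E
```

```text
2.6 [ 0.58250461 -0.15429197  0.30063392] [3.14105644e+00 2.37084276e-04 2.74302875e+00] [ 0.14013421 -0.05549108 -0.3429828 ]
expected knob px [277.33763473 173.70855646]
```

View pics/w1.png

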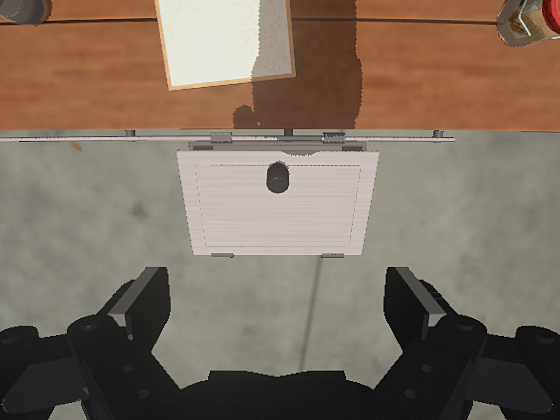

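Wrist view: the knob is at (278,178), within 4 px of the prediction. The lid's near edge is at row 151 and its hinge edge at row 255. The cart edge is horizontal at row 131, so the yaw matches the rail. The board's front edge runs from (170,90) to (296,76).

```bash
python3 - <<'E'
from h import *
np.set_printoptions(precision=4,suppress=True)
p=np.load("w1.npy");st=dict(position=p[0],tool_rot=p[1]);m=camera_model("wrist")
E0=np.array([.5036,-.2160]);a=-.4007;x=np.array([np.cos(a),np.sin(a)]);y=np.array([-x[1],x[0]])
def rf(X):d=X[:2]-E0;return np.array([d@x,d@y,X[2]])
for n,uv,z in(("edge",(278,131),0),("edgeL",(520,132),0),("edgeR",(60,130),0),("hinge",(278,255),-.009),("hingeR",(193,255),-.009),("hingeL",(363,255),-.009),("railR",(5,140),-.005),("railL",(455,139.5),-.005),("bFR",(169,89),.008),("bFL",(297,76),.008)):
    X=onz(m,uv,z,st);print(n,X,rf(X))
# near edge: lid angle such that edge pt 154mm from hinge at row 151
T=camera_model("top");S=camera_model("side")
R=[ray(m,(278,178),st),ray(T,(286.5,168.5)),ray(S,(246.4,210))]
X=tri(R);print("knob",X,rf(X))
for A in np.arange(.2,.45,.04):
    xr=.1655-.154*np.cos(A);z=-.012+.154*np.sin(A);q=E0+xr*x+.086*y;print(round(A,2),proj(m,[*q,z],st))
E
```

```text
edge [ 0.5423 -0.1363  0.    ] [0.0045 0.0885 0.    ]
edgeL [0.6581 0.1416 0.    ] [0.0028 0.3895 0.    ]
edgeR [ 0.4351 -0.3835 -0.    ] [ 0.0023 -0.181  -0.    ]
hinge [ 0.695  -0.2003 -0.009 ] [ 0.1702  0.0891 -0.009 ]
hingeR [ 0.6502 -0.3073 -0.009 ] [ 0.1706 -0.0269 -0.009 ]
hingeL [ 0.7402 -0.0935 -0.009 ] [ 0.1701  0.2051 -0.009 ]
railR [ 0.4157 -0.4596 -0.005 ] [ 0.0141 -0.2585 -0.005 ]
railL [ 0.637   0.0642 -0.005 ] [ 0.0135  0.31   -0.005 ]
bFR [ 0.4477 -0.2346  0.008 ] [-0.0442 -0.039   0.008 ]
bFL [ 0.4928 -0.0918  0.008 ] [-0.0584  0.1101  0.008 ]
knob [ 0.5851 -0.1548  0.0513] [0.0512 0.0881 0.0513]
0.2 [275.9353 140.5732]
0.24 [275.9254 142.162 ]
0.28 [275.9148 143.9997]
0.32 [275.9036 146.0916]
0.36 [275.8918 148.4422]
0.4 [275.8794 151.0553]
0.44 [275.8664 153.9335]
```

Request:
move_arm(
  moves=[
    [6, -2, -60, 0],
    [6, -2, -120, 0],
    [6, -2, -175, 0],
    [6, -2, -215, 0],
    [6, -2, -235, 0],
    [6, -2, -241, 0],
    [6, -2, -241, 0],
    [6, -2, -241, 0],
  ],
)

```text
clock: 3.65
position: [0.5893, -0.1575, 0.0606]
tool_rot: [3.141, 0.002, 2.742]
force: [-0.1, 0.8, 0.2]
grip_width: 0.0854
finger_force: 0.0
```

Request:
move_arm(
  moves=[
    [0, 0, 0, 0],
    [0, 0, 0, 0],
    [0, 0, 0, 0],
    [0, 0, 0, 0],
    [0, 0, 0, 0],
    [0, 0, 0, 0],
  ],
  gripper=0,
  newtons=40,
)

```text
clock: 4.4
position: [0.5889, -0.156, 0.0592]
tool_rot: [3.14, -0.001, 2.743]
force: [0.2, 7.1, 2.8]
grip_width: 0.0207
finger_force: 39.0
```

```bash
python3 - <<'E'
import numpy as np
# arc: a0=.35, h=33, in x_r,z ; world deltas mm
for h in(33,):
  f=lambda a:np.array([-132*np.cos(a)+h*np.sin(a),132*np.sin(a)+h*np.cos(a)])
  for a in np.arange(.35,1.42,.1): d=f(a)-f(.35);print(round(a,2),np.round([d[0]*.9208,-d[0]*.39,d[1]],0))
E
```

```text
0.35 [ 0. -0.  0.]
0.45 [ 8. -3. 11.]
0.55 [16. -7. 21.]
0.65 [ 25. -11.  30.]
0.75 [ 36. -15.  38.]
0.85 [ 46. -20.  45.]
0.95 [ 58. -24.  50.]
1.05 [ 70. -29.  55.]
1.15 [ 82. -35.  58.]
1.25 [ 94. -40.  59.]
1.35 [107. -45.  60.]
```

Request:
move_arm(
  moves=[
    [8, -3, 11, 0],
    [16, -7, 21, 0],
    [25, -11, 30, 0],
    [36, -15, 38, 0],
    [36, -15, 38, 0],
  ],
)

```text
clock: 5.03
position: [0.6252, -0.1714, 0.0978]
tool_rot: [3.14, -0.0, 2.742]
force: [-1.7, 7.2, 7.6]
grip_width: 0.0202
finger_force: 41.0
```

Request:
move_arm(
  moves=[
    [10, -5, 7, 0],
    [22, -9, 12, 0],
    [34, -14, 17, 0],
    [46, -20, 20, 0],
    [58, -25, 21, 0],
    [71, -30, 22, 0],
    [71, -30, 22, 0],
    [71, -30, 22, 0],
  ],
)

```text
clock: 6.02
position: [0.6975, -0.202, 0.1212]
tool_rot: [3.14, 0.004, 2.742]
force: [2.3, 4.0, 17.0]
grip_width: 0.0203
finger_force: 41.4
```

```bash
python3 - <<'E'
from h import *
st=monitor.observe();print(st["clock"],st["force"])
a=grab_frame("side")[120:330,130:410];b=grab_frame("top")[90:300,200:480]
cv2.imwrite("pics/open.png",cv2.resize(np.vstack([a,b])[:,:],None,fx=1.4,fy=1.4))
E
```

```text
6.025 [ 2.3330278   4.01332159 17.04705877]
```

View pics/open.png

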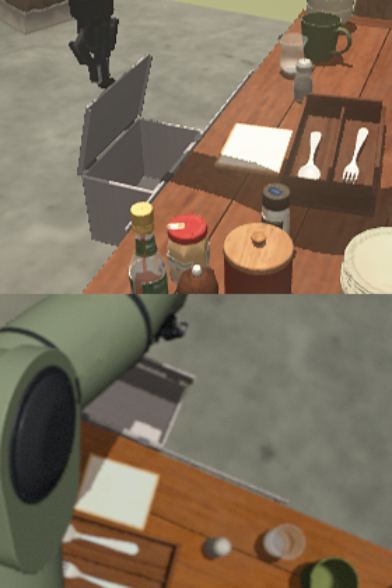

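The lid stands wide open (about 1.3 rad) and nothing else has moved. I'll release, rise, and go over the board.

Request:
move_arm(
  moves=[
    [0, 0, 0, 0],
    [0, 0, 0, 0],
    [0, 0, 0, 0],
    [0, 0, 30, 0],
    [0, 0, 80, 0],
    [0, 0, 120, 0],
    [-50, 10, 130, 0],
    [-105, 21, 130, 0.0],
    [-160, 32, 130, 0.1],
    [-215, 43, 120, 0.1],
    [-265, 54, 80, 0.1],
    [-284, 57, 30, 0.1],
  ],
  gripper=0.5,
)

```text
clock: 7.62
position: [0.4101, -0.1448, 0.1493]
tool_rot: [3.14, 0.003, 2.842]
force: [1.6, 0.8, -1.6]
grip_width: 0.0428
finger_force: 0.0
```

Request:
move_arm(
  moves=[
    [0, 0, -50, 0],
    [0, 0, -100, 0],
    [0, 0, -110, 0],
    [0, 0, -114, 0],
    [0, 0, -114, 0],
    [0, 0, -114, 0],
  ],
)

```text
clock: 8.38
position: [0.4123, -0.1455, 0.0364]
tool_rot: [3.141, 0.002, 2.842]
force: [-0.3, 0.1, -0.5]
grip_width: 0.0425
finger_force: 0.0
```

Request:
move_arm(
  moves=[
    [0, 0, -8, 0],
    [0, 0, -14, 0],
    [0, 0, -14, 0],
    [0, 0, -16, 0],
    [0, 0, -16, 0],
  ],
)

```text
clock: 9.0
position: [0.4115, -0.1454, 0.0191]
tool_rot: [-3.142, -0.0, 2.842]
force: [-1.1, 0.1, 0.1]
grip_width: 0.0425
finger_force: 0.0
```

Request:
move_arm(
  moves=[
    [0, 0, -2, 0],
    [0, 0, -4, 0],
    [0, 0, -4, 0],
  ],
)

```text
clock: 9.38
position: [0.4114, -0.1454, 0.0151]
tool_rot: [-3.142, -0.0, 2.842]
force: [0.2, 0.1, 0.6]
grip_width: 0.0426
finger_force: 0.0
```

Request:
move_arm(
  moves=[
    [0, 0, -1, 0],
    [0, 0, -2, 0],
    [0, 0, -2, 0],
  ],
)

```text
clock: 9.75
position: [0.4115, -0.1454, 0.0131]
tool_rot: [-3.142, -0.0, 2.842]
force: [-0.5, -0.4, 0.1]
grip_width: 0.043
finger_force: 0.0
```

Request:
move_arm(
  moves=[
    [0, 0, -1, 0],
    [0, 0, -2, 0],
    [0, 0, -2, 0],
  ],
)

```text
clock: 10.12
position: [0.4115, -0.1454, 0.0111]
tool_rot: [-3.142, -0.0, 2.842]
force: [0.9, -0.4, 0.2]
grip_width: 0.043
finger_force: 0.0
```

Request:
move_arm(
  moves=[
    [0, 0, -1, 0],
    [0, 0, -2, 0],
    [0, 0, -2, 0],
  ],
)

```text
clock: 10.5
position: [0.4115, -0.1454, 0.0091]
tool_rot: [-3.142, -0.0, 2.842]
force: [-0.3, 0.5, 0.0]
grip_width: 0.0424
finger_force: 0.0
```

Request:
move_arm(
  moves=[
    [0, 0, -1, 0],
    [0, 0, -1, 0],
    [0, 0, -2, 0],
    [0, 0, -2, 0],
  ],
)

```text
clock: 11.0
position: [0.4115, -0.1454, 0.0071]
tool_rot: [-3.142, -0.0, 2.842]
force: [0.5, -0.5, 0.5]
grip_width: 0.0429
finger_force: 0.0
```

```bash
python3 - <<'E'
from h import *
cv2.imwrite("pics/p1.png",np.hstack([grab_frame("wrist")[::1][120:420,80:480],cv2.resize(grab_frame("side")[180:290,230:370],(382,300))]))
E
```

```text
(no output)
```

View pics/p1.png

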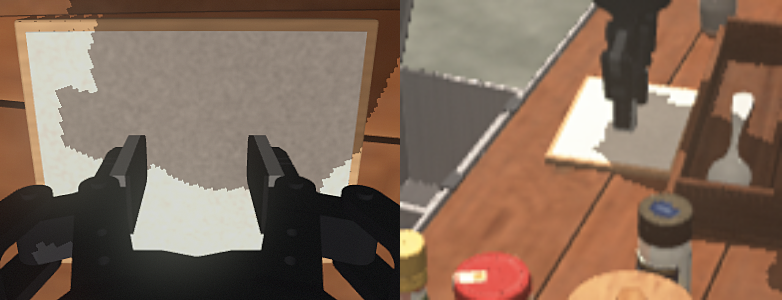

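The fingers are over the middle of the board, just above its face and square to it. I'll keep lowering.

Request:
move_arm(
  moves=[
    [0, 0, -1, 0],
    [0, 0, -1, 0],
    [0, 0, -2, 0],
    [0, 0, -2, 0],
  ],
)

```text
clock: 11.6
position: [0.4115, -0.1454, 0.0051]
tool_rot: [-3.142, -0.0, 2.842]
force: [0.4, -0.4, -0.3]
grip_width: 0.043
finger_force: 0.0
```

Request:
move_arm(
  moves=[
    [0, 0, -1, 0],
    [0, 0, -1, 0],
    [0, 0, -2, 0],
    [0, 0, -2, 0],
  ],
)

```text
clock: 12.1
position: [0.4115, -0.1454, 0.0031]
tool_rot: [-3.142, -0.0, 2.842]
force: [0.0, 0.4, -0.8]
grip_width: 0.043
finger_force: 0.0
```

Request:
move_arm(
  moves=[
    [0, 0, -1, 0],
    [0, 0, -1, 0],
    [0, 0, -2, 0],
    [0, 0, -2, 0],
  ],
)

```text
clock: 12.6
position: [0.4115, -0.1454, 0.0011]
tool_rot: [-3.142, -0.0, 2.842]
force: [-0.6, 0.0, -0.5]
grip_width: 0.0429
finger_force: 0.0
```

```bash
python3 -c "
from h import *
print(bot.tip_extent, monitor.observe()['force'])"
```

```text
0.014 [-6.33144048e-01  1.58584087e-04 -5.36640540e-01]
```

Request:
move_arm(
  moves=[
    [0, 0, -1, 0],
    [0, 0, -1, 0],
    [0, 0, -2, 0],
    [0, 0, -2, 0],
  ],
)

```text
clock: 13.1
position: [0.4115, -0.1455, -0.0001]
tool_rot: [3.141, 0.0, 2.841]
force: [-4.9, 1.7, 30.9]
grip_width: 0.0427
finger_force: 15.5
```

Request:
move_arm(
  moves=[
    [0, 0, 0.6, 0],
    [0, 0, 0.6, 0],
    [0, 0, 0.6, 0],
  ],
)

```text
clock: 13.48
position: [0.4116, -0.1454, 0.0]
tool_rot: [3.141, 0.0, 2.842]
force: [-1.9, 0.8, 12.9]
grip_width: 0.0425
finger_force: 6.5
```

Request:
move_arm(
  moves=[
    [4, 0, 0, 0],
    [9, 1, 0, 0],
    [15, 3, 0, 0],
    [21, 6, 0, -0.02],
    [28, 9, 0, -0.04],
    [35, 12, 0, -0.06],
    [41, 14, 0, -0.06],
    [41, 14, 0, -0.06],
  ],
)

```text
clock: 14.48
position: [0.4522, -0.1316, 0.0]
tool_rot: [-3.141, -0.001, 2.781]
force: [-3.6, -0.3, 14.7]
grip_width: 0.0427
finger_force: 7.5
```

Request:
move_arm(
  moves=[
    [6, 2, 0, 0],
    [13, 4, 0, -0.02],
    [20, 7, 0, -0.04],
    [27, 9, 0, -0.04],
    [34, 12, 0, -0.04],
    [41, 15, 0, -0.04],
    [41, 15, 0, -0.04],
    [41, 15, 20, -0.04],
    [41, 15, 60, -0.04],
    [0, 30, 90, -0.04],
    [-45, 40, 90, -0.04],
    [-45, 40, 90, -0.04],
  ],
)

```text
clock: 15.98
position: [0.4049, -0.0906, 0.0901]
tool_rot: [3.141, -0.002, 2.742]
force: [1.3, 0.3, 0.2]
grip_width: 0.0431
finger_force: 0.0
```

```bash
python3 - <<'E'
from h import *
st=monitor.observe();w=grab_frame("wrist");s=grab_frame("side");np.save("w2.npy",[st["position"],st["tool_rot"]]);print(st["clock"],st["position"],st["tool_rot"])
cv2.imwrite("pics/w2.png",w);cv2.imwrite("pics/s2.png",s)
cv2.imwrite("pics/d1.png",np.hstack([cv2.resize(w,(450,338)),cv2.resize(s[130:300,180:355],(348,338))]))
E
```

```text
15.975 [ 0.40492048 -0.09063613  0.09008559] [ 3.14114054e+00 -1.65504322e-03  2.74184673e+00]
```

View pics/d1.png

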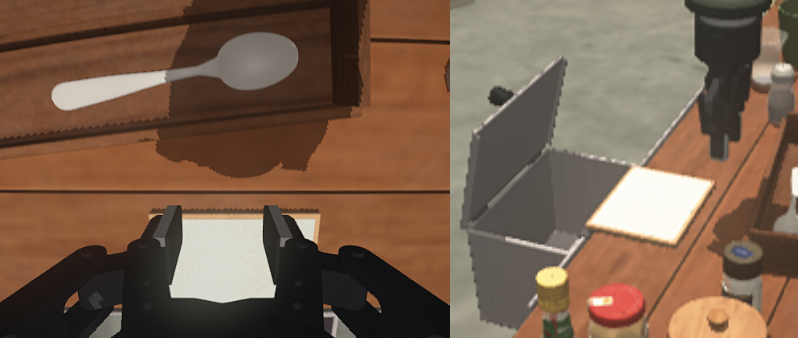

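The board is aligned with the caddy and its front is at the edge. The trailing corners in the wrist image are at about (187,264) and (398,264).

```bash
python3 - <<'E'
from h import *
np.set_printoptions(precision=4,suppress=True)
p=np.load("w2.npy");st=dict(position=p[0],tool_rot=p[1]);m=camera_model("wrist")
E0=np.array([.5064,-.2172]);a=-.4007;x=np.array([np.cos(a),np.sin(a)]);y=np.array([-x[1],x[0]])
for uv in((187,264),(398,264)):
    X=onz(m,uv,.008,st);d=X[:2]-E0;print(X,d@x,d@y)
d=p[0][:2]-E0;print("tcp",d@x,d@y)
w=lambda q:E0+q[0]*x+q[1]*y
for xr in(-.140,-.06,-.02,0.0):print(xr,w((xr,.0885)))
E
```

```text
[ 0.4118 -0.1617  0.008 ] -0.10871316381718446 0.014219712310248232
[ 0.4688 -0.0271  0.008 ] -0.10880544034206882 0.1603981797379868
tcp -0.14280902482116728 0.07695511290052583
-0.14 [ 0.412  -0.0811]
-0.06 [ 0.4857 -0.1123]
-0.02 [ 0.5225 -0.1279]
0.0 [ 0.5409 -0.1357]
```

Request:
move_arm(
  moves=[
    [4, 10, -40, 0],
    [4, 10, -75, 0],
    [4, 10, -90, 0],
    [4, 10, -94, 0],
    [4, 10, -94, 0],
  ],
)

```text
clock: 16.7
position: [0.4119, -0.0816, -0.0042]
tool_rot: [-3.142, 0.0, 2.741]
force: [-0.0, -0.1, -0.1]
grip_width: 0.0428
finger_force: 0.0
```

Request:
move_arm(
  moves=[
    [9, -4, 0, 0],
    [18, -8, 0, 0],
    [28, -12, 0, 0],
    [37, -16, 0, 0],
    [46, -19, 0, 0],
    [55, -23, 0, 0],
    [55, -23, 0, 0],
  ],
)

```text
clock: 17.58
position: [0.4672, -0.1047, -0.0043]
tool_rot: [-3.141, 0.001, 2.742]
force: [-0.5, 0.9, -0.2]
grip_width: 0.0426
finger_force: 0.0
```

```bash
python3 - <<'E'
from h import *
s=grab_frame("side");t=grab_frame("top");print(monitor.observe()["clock"])
cv2.imwrite("pics/d2.png",np.hstack([cv2.resize(t[90:290,200:400],(400,400)),cv2.resize(s[130:300,180:350],(400,400))]))
E
```

```text
17.675
```

Request:
move_arm(
  moves=[
    [9, -4, 0, 0],
    [18, -8, 0, 0],
    [28, -12, 0, 0],
    [37, -16, 0, 0],
    [46, -19, 0, 0],
    [55, -23, 0, 0],
    [64, -27, 0, 0],
    [71, -30, 0, 0],
    [71, -30, 0, 0],
  ],
)

```text
clock: 18.8
position: [0.5379, -0.1346, -0.0043]
tool_rot: [-3.141, 0.0, 2.742]
force: [-0.4, 0.9, -0.1]
grip_width: 0.0424
finger_force: 0.0
```

```bash
python3 - <<'E'
from h import *
s=grab_frame("side");t=grab_frame("top");print(monitor.observe()["clock"])
cv2.imwrite("pics/d3.png",np.hstack([cv2.resize(t[90:290,200:400],(400,400)),cv2.resize(s[130:300,180:350],(400,400))]))
E
```

```text
18.9
```

View pics/d3.png

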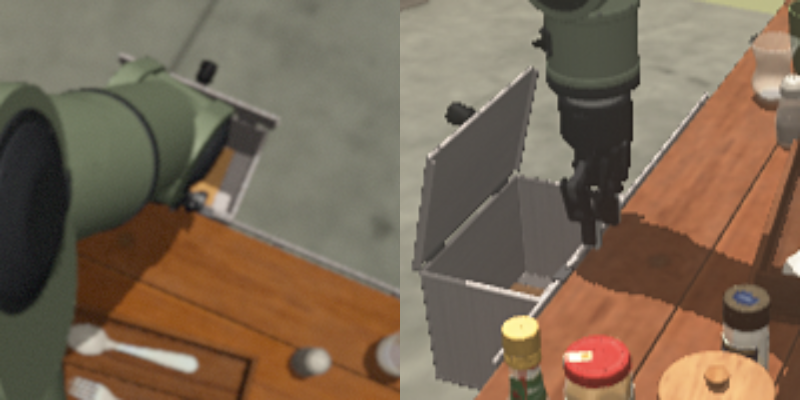

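The board is no longer on the cart and its brown underside is visible inside the caddy. I'll rise, then check from above.

Request:
move_arm(
  moves=[
    [0, 0, 60, 0],
    [0, 0, 120, 0],
    [0, 0, 180, 0],
    [0, 0, 225, 0],
    [30, -12, 245, 0],
    [50, -21, 245, 0],
    [50, -21, 245, 0],
    [50, -21, 245, 0],
  ],
)

```text
clock: 19.9
position: [0.5867, -0.1552, 0.2404]
tool_rot: [-3.142, -0.001, 2.741]
force: [0.0, 0.2, 0.3]
grip_width: 0.0426
finger_force: 0.0
```

```bash
python3 - <<'E'
from h import *
st=monitor.observe();print(st["clock"],st["position"])
s=grab_frame("side");w=grab_frame("wrist")
cv2.imwrite("pics/d4.png",np.hstack([cv2.resize(w,(450,338)),cv2.resize(s[130:300,180:355],(348,338))]))
E
```

```text
19.9 [ 0.5867346  -0.15523707  0.24044468]
```

View pics/d4.png

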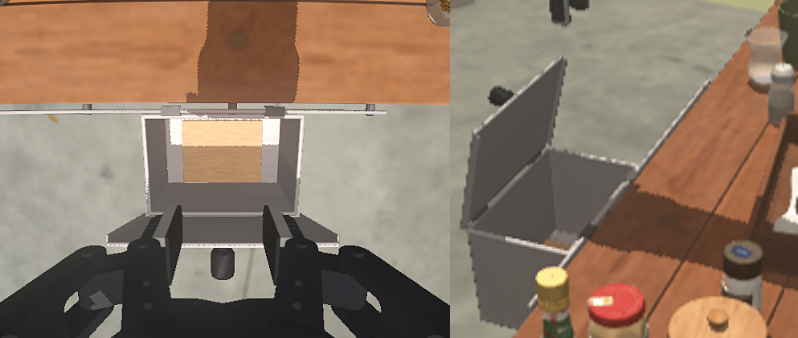

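The board lies flat on the caddy floor. The knob is at (222,262) in the wrist half of the picture, and the lid is still open. I'll re-grip the knob.

Request:
move_arm(
  moves=[
    [50, -21, 0, 0],
    [100, -42, 0, 0],
    [111, -47, 0, 0],
    [111, -47, -40, 0],
    [111, -47, -85, 0],
    [111, -47, -112, 0],
    [111, -47, -119, 0],
    [111, -47, -119, 0],
  ],
)

```text
clock: 21.0
position: [0.6986, -0.2024, 0.1224]
tool_rot: [-3.142, 0.0, 2.742]
force: [0.7, -0.2, 0.7]
grip_width: 0.0425
finger_force: 0.0
```

Request:
move_arm(
  moves=[
    [0, 0, 0, 0],
    [0, 0, 0, 0],
    [0, 0, 0, 0],
    [0, 0, 0, 0],
    [0, 0, 0, 0],
  ],
  gripper=0,
  newtons=40,
)

```text
clock: 21.62
position: [0.6991, -0.2026, 0.1234]
tool_rot: [3.141, 0.002, 2.742]
force: [-0.6, -0.2, 6.3]
grip_width: 0.0179
finger_force: 38.6
```

Request:
move_arm(
  moves=[
    [-9, 4, 0, 0],
    [-19, 8, -1, 0],
    [-28, 12, -3, 0],
    [-37, 16, -5, 0],
    [-46, 20, -8, 0],
    [-55, 23, -12, 0],
    [-63, 27, -17, 0],
    [-71, 30, -22, 0],
    [-71, 30, -22, 0],
  ],
)

```text
clock: 22.75
position: [0.6258, -0.1715, 0.1]
tool_rot: [3.141, -0.003, 2.742]
force: [-9.8, 4.3, 11.6]
grip_width: 0.0176
finger_force: 39.5
```

Request:
move_arm(
  moves=[
    [-8, 3, -6, 0],
    [-15, 7, -12, 0],
    [-22, 10, -19, 0],
    [-28, 12, -27, 0],
    [-34, 15, -35, 0],
    [-39, 17, -44, 0],
    [-44, 19, -53, 0],
    [-48, 20, -62, 0],
    [-48, 20, -62, 0],
  ],
)

```text
clock: 23.88
position: [0.5789, -0.1524, 0.037]
tool_rot: [-3.141, -0.001, 2.742]
force: [-1.0, 0.5, -0.3]
grip_width: -0.0002
finger_force: 0.0
```

The grip slipped off the knob. I'll back off and measure the lid angle numerically, since I've used all my picture views.

Request:
move_arm(
  moves=[
    [-10, 4, 2, 0],
    [-25, 10, 10, 0],
    [-40, 17, 40, 0],
    [-45, 19, 100, 0],
    [-45, 19, 160, 0],
    [-45, 19, 210, 0],
    [-45, 19, 210, 0],
    [-45, 19, 210, 0],
  ],
)

```text
clock: 24.88
position: [0.534, -0.1331, 0.2475]
tool_rot: [3.141, -0.0, 2.742]
force: [-0.9, 0.8, -1.1]
grip_width: -0.0003
finger_force: 0.0
```

```bash
cat > lid.py <<'E'
from h import *
E0=np.array([.5064,-.2172]);a0=-.4007;x=np.array([np.cos(a0),np.sin(a0)]);y=np.array([-x[1],x[0]])
P=lambda A,s,h,yy=0:np.array([*(E0+(.1685-s*np.cos(A)+h*np.sin(A))*x+(.0885+yy)*y),-.012+s*np.sin(A)+h*np.cos(A)])
def run():
    st=monitor.observe();print(st["clock"],st["position"],st["force"])
    ims={n:grab_frame(n) for n in("side","wrist")}
    for n,im in ims.items(): cv2.imwrite(f"pics/lid_{n}.png",im)
    for A in np.arange(0,1.46,.05):
        r=[]
        for n,im in ims.items():
            m=camera_model(n);v=[]
            for h in(.012,.018,.024,.03,.036):
                u,w=np.round(proj(m,P(A,.132,h),st)).astype(int)
                v.append(int(im[w,u].max()) if 0<=u<560 and 0<=w<420 else -1)
            r.append((n,v,np.round(proj(m,P(A,.132,.03),st)).astype(int)))
        print(round(A,2),r)
if __name__=="__main__":run()
E
python3 lid.py
```

```text
24.875 [ 0.53401434 -0.13305111  0.24752146] [-0.87454075  0.75366753 -1.0506285 ]
0.0 [('side', [103, 55, 57, 56, 56], array([251, 222])), ('wrist', [81, 83, 87, 99, 104], array([277, 217]))]
0.05 [('side', [56, 56, 56, 56, 58], array([250, 220])), ('wrist', [83, 99, 105, 103, 103], array([277, 220]))]
0.1 [('side', [56, 57, 57, 66, 60], array([249, 217])), ('wrist', [99, 103, 103, 98, 98], array([277, 224]))]
0.15 [('side', [55, 57, 66, 60, 161], array([248, 215])), ('wrist', [103, 101, 100, 97, 96], array([277, 228]))]
0.2 [('side', [57, 60, 60, 185, 222], array([247, 213])), ('wrist', [98, 98, 97, 90, 241], array([278, 232]))]
0.25 [('side', [60, 58, 185, 222, 222], array([246, 211])), ('wrist', [98, 97, 135, 226, 225], array([278, 237]))]
0.3 [('side', [101, 225, 222, 222, 223], array([245, 208])), ('wrist', [95, 241, 228, 222, 228], array([278, 242]))]
0.35 [('side', [225, 222, 223, 210, 233], array([243, 206])), ('wrist', [231, 228, 224, 224, 227], array([278, 247]))]
0.4 [('side', [222, 223, 210, 233, 146], array([242, 204])), ('wrist', [225, 227, 228, 160, 77], array([278, 2
[... 1713 characters left out ...]
2]))]
1.2 [('side', [154, 153, 149, 148, 148], array([209, 179])), ('wrist', [47, 154, 159, 155, 110], array([277, 369]))]
1.25 [('side', [152, 148, 146, 148, 145], array([206, 179])), ('wrist', [155, 159, 155, 160, 30], array([277, 375]))]
1.3 [('side', [148, 146, 148, 145, 151], array([204, 178])), ('wrist', [159, 155, 110, 30, 26], array([277, 382]))]
1.35 [('side', [146, 148, 145, 142, 153], array([202, 178])), ('wrist', [155, 110, 30, 26, 30], array([277, 388]))]
1.4 [('side', [148, 147, 148, 151, 152], array([199, 177])), ('wrist', [110, 30, 26, 30, 30], array([277, 394]))]
1.45 [('side', [147, 148, 153, 152, 152], array([197, 177])), ('wrist', [30, 26, 30, 26, 31], array([277, 399]))]
```

```bash
python3 - <<'E'
from lid import *
st=monitor.observe();m=camera_model("wrist");S=camera_model("side")
im=cv2.imread("pics/lid_wrist.png");print(im[225:420:3,278].max(1).tolist())
for A in np.arange(.4,1.46,.1):print(round(A,2),"wrist edge",proj(m,P(A,.154,0),st).round(),"L",proj(m,P(A,.154,0,.115),st).round(),"hinge",proj(m,P(A,0,0),st).round(),"side edge R,L",proj(S,P(A,.154,0,-.115)).round(),proj(S,P(A,.154,0,.115)).round())
s=cv2.imread("pics/lid_side.png")
# dark knob blobs outside gripper
mk=((s.max(2)<50)*255).astype(np.uint8)
n,l,stt,c=cv2.connectedComponentsWithStats(mk)
print([(stt[i].tolist(),c[i].round().tolist()) for i in range(1,n) if 30<stt[i][4]<600 and stt[i][0]<330])
E
```

```text
[97, 97, 96, 135, 226, 225, 224, 228, 228, 241, 76, 77, 75, 74, 73, 72, 70, 67, 65, 65, 62, 61, 57, 66, 63, 63, 61, 60, 59, 57, 57, 54, 51, 52, 50, 50, 50, 48, 48, 46, 48, 47, 172, 154, 156, 159, 160, 158, 156, 153, 162, 26, 27, 28, 29, 30, 25, 28, 27, 27, 29, 28, 30, 27, 28]
0.4 wrist edge [278. 217.] L [392. 217.] hinge [278. 311.] side edge R,L [271. 192.] [233. 236.]
0.5 wrist edge [278. 227.] L [396. 227.] hinge [278. 311.] side edge R,L [269. 187.] [230. 231.]
0.6 wrist edge [278. 240.] L [400. 240.] hinge [278. 311.] side edge R,L [266. 183.] [226. 225.]
0.7 wrist edge [278. 254.] L [403. 254.] hinge [278. 311.] side edge R,L [263. 178.] [222. 220.]
0.8 wrist edge [278. 270.] L [406. 270.] hinge [278. 311.] side edge R,L [259. 174.] [218. 215.]
0.9 wrist edge [278. 287.] L [409. 287.] hinge [278. 311.] side edge R,L [255. 170.] [213. 211.]
1.0 wrist edge [278. 305.] L [411. 304.] hinge [278. 311.] side edge R,L [250. 166.] [208. 207.]
1.1 wrist edge [278. 323.] L [412. 323.] hinge [278. 311.] side edge R,L [246. 163.] [203. 203.]
1.2 wrist edge [278. 342.] L [413. 341.] hinge [278. 311.] side edge R,L [241. 160.] [197. 199.]
1.3 wrist edge [278. 360.] L [413. 360.] hinge [278. 311.] side edge R,L [236. 158.] [191. 196.]
1.4 wrist edge [278. 378.] L [412. 377.] hinge [278. 311.] side edge R,L [231. 156.] [186. 194.]
[([227, 0, 35, 11, 263], [245.0, 4.0]), ([231, 25, 10, 14, 77], [236.0, 32.0]), ([236, 49, 46, 11, 262], [259.0, 56.0]), ([318, 261, 19, 9, 66], [329.0, 266.0])]
```

```bash
python3 - <<'E'
import cv2
s=cv2.imread("pics/lid_side.png").max(2)
print("side cols 176..300 step4");
for r in range(140,300,4):print(r,"".join("%4d"%v for v in s[r,176:304:4]))
w=cv2.imread("pics/lid_wrist.png").max(2)
print("wrist cols 130..430 step 10")
for r in range(130,420,8):print(r,"".join("%4d"%v for v in w[r,130:440:10]))
E
```

```text
side cols 176..300 step4
140  149 150 147 151 150 151 152 152 154 156 155 149 150 150 145 148 145 147 151 151 150 129 138 155 160 158 157 156 153 150 154 163
144  151 149 152 154 156 152 154 155 155 153 153 152 151 155 149 147 153 150 149 150 149 146 147 147 151 153 152 157 163 159 153 154
148  156 155 156 150 149 152 154 151 150 154 153 152 149 147 144 149 150 148 143 150 153 156 158 155 156 155 151 148 151 150 152 149
152  150 155 154 151 150 150 150 150 152 149 150 149 143 139 141 140 146 150 140 146 154 154 151 151 146 147 144 147 150 152 154 144
156  152 146 148 150 146 148 151 152 151 150 151 146 147 145 147 145 147 153 152 149 151 150 151 149 147 150 149 154 149 149 149 157
160  159 154 150 151 153 152 155 153 151 150 149 151 154 157 154 152 150 145 147 146 151 152 151 152 156 150 144 152 150 131 140 153
164  153 155 149 144 146 146 153 153 153 152 155 143 149 153 154 150 148 146 147 151 151 148 151 155 155 152 152 156 157 156 152 151
168  152 157 153 152 152 153 151 158 153 157 158 148 150 152 152 150 152 149 151 150 148 151 153 152 153 151 153 161 156 156 158 153
172  149 15
[... 8345 characters left out ...]
 26  29  31  41  32  28  28  43  28  24  24 142  36  36
386   39  39  30  29  30  30  29  30  28  27  27  30  31  29  28  27  26  29  30  30  27  28  30  26  28  26  28  27  32  35  37
394   39  40  29  30  29  27  29  29  27  30  27  31  28  28  30  29  30  26  30  25  27  26  27  29  27  24  28  28  36  35  37
402   39  38  29  30  29  27  24  26  26  28  27  24  28  28  26  29  26  24  25  25  25  27  25  27  27  25  26  29  33  36  35
410   39  37  26  29  29  28  25  25  29  29  26  29  29  27  26  28  29  29  27  23  28  26  28  28  26  26  26  26  33  35  35
418   40  24  25  30  26  29  26  25  25  26  26  29  28  27  25  26  28  27  23  26  28  29  26  24  26  27  24  26  24  34  36
```

The numbers show the lid's bright top face and the knob at side (250,220) and wrist (278,219). That puts the lid almost shut, at 0.05 rad or less. I'll press the knob down to make sure.

Request:
move_arm(
  moves=[
    [40, -17, -40, 0],
    [40, -17, -95, 0],
    [40, -17, -150, 0],
    [40, -17, -185, 0],
    [40, -17, -197, 0],
    [40, -17, -200, 0],
    [40, -17, -200, 0],
  ],
)

```text
clock: 25.85
position: [0.5751, -0.1506, 0.0488]
tool_rot: [3.141, 0.001, 2.742]
force: [0.5, -0.7, 0.0]
grip_width: -0.0001
finger_force: 0.0
```

Request:
move_arm(
  moves=[
    [0, 0, -1, 0],
    [0, 0, -2, 0],
    [0, 0, -3, 0],
    [0, 0, -4, 0],
    [0, 0, -4, 0],
  ],
)

```text
clock: 26.48
position: [0.5745, -0.1504, 0.0437]
tool_rot: [-3.142, -0.0, 2.742]
force: [-0.6, -0.2, -0.0]
grip_width: 0.0001
finger_force: 0.0
```

Request:
move_arm(
  moves=[
    [0, 0, -1, 0],
    [0, 0, -2, 0],
    [0, 0, -3, 0],
    [0, 0, -4, 0],
    [0, 0, -4, 0],
  ],
)

```text
clock: 27.1
position: [0.5745, -0.1504, 0.0397]
tool_rot: [-3.142, -0.0, 2.742]
force: [1.0, -0.3, 0.0]
grip_width: 0.0001
finger_force: 0.0
```

Request:
move_arm(
  moves=[
    [0, 0, -1, 0],
    [0, 0, -2, 0],
    [0, 0, -3, 0],
    [0, 0, -3, 0],
  ],
)

```text
clock: 27.6
position: [0.5745, -0.1504, 0.0367]
tool_rot: [-3.142, -0.0, 2.742]
force: [-0.3, -0.5, 0.7]
grip_width: 0.0004
finger_force: 0.0
```

Request:
move_arm(
  moves=[
    [0, 0, -1, 0],
    [0, 0, -2, 0],
    [0, 0, -3, 0],
    [0, 0, -3, 0],
  ],
)

```text
clock: 28.1
position: [0.5745, -0.1504, 0.0337]
tool_rot: [-3.142, -0.0, 2.742]
force: [-0.2, 0.1, 0.4]
grip_width: 0.0001
finger_force: 0.1
```

Request:
move_arm(
  moves=[
    [0, 0, -1, 0],
    [0, 0, -2, 0],
    [0, 0, -3, 0],
    [0, 0, -3, 0],
  ],
)

```text
clock: 28.6
position: [0.5745, -0.1504, 0.0307]
tool_rot: [-3.142, 0.0, 2.742]
force: [0.3, -0.7, -0.4]
grip_width: 0.0
finger_force: 0.0
```

Request:
move_arm(
  moves=[
    [0, 0, -1, 0],
    [0, 0, -2, 0],
    [0, 0, -2, 0],
  ],
)

```text
clock: 28.98
position: [0.5746, -0.1504, 0.0287]
tool_rot: [-3.142, 0.0, 2.742]
force: [-0.0, 0.4, -0.8]
grip_width: -0.0
finger_force: 0.0
```

Request:
move_arm(
  moves=[
    [0, 0, -1, 0],
    [0, 0, -2, 0],
    [0, 0, -2, 0],
  ],
)

```text
clock: 29.35
position: [0.5745, -0.1504, 0.0267]
tool_rot: [-3.142, -0.0, 2.742]
force: [0.1, 0.3, 0.8]
grip_width: -0.0001
finger_force: 0.0
```

Request:
move_arm(
  moves=[
    [0, 0, -1, 0],
    [0, 0, -2, 0],
    [0, 0, -2, 0],
  ],
)

```text
clock: 29.72
position: [0.5746, -0.1504, 0.0247]
tool_rot: [-3.142, 0.0, 2.742]
force: [-0.4, 0.1, 0.0]
grip_width: 0.0004
finger_force: 0.0
```

Request:
move_arm(
  moves=[
    [0, 0, -1, 0],
    [0, 0, -2, 0],
    [0, 0, -2, 0],
  ],
)

```text
clock: 30.1
position: [0.5746, -0.1505, 0.0237]
tool_rot: [3.141, 0.0, 2.741]
force: [-7.4, 2.1, 21.5]
grip_width: -0.0004
finger_force: 10.9
```

It resists firmly at 21 N, so the lid is seated. I'll retreat and verify.

Request:
move_arm(
  moves=[
    [0, 0, 10, 0],
    [0, 0, 50, 0],
    [0, 0, 110, 0],
    [0, 0, 170, 0],
    [-40, 17, 220, 0],
    [-40, 17, 224, 0],
    [-40, 17, 224, 0],
    [-40, 17, 224, 0],
  ],
)

```text
clock: 31.1
position: [0.5346, -0.1335, 0.2457]
tool_rot: [-3.141, -0.001, 2.742]
force: [0.2, -0.1, -0.2]
grip_width: 0.0
finger_force: 0.0
```

```bash
python3 - <<'E'
from lid import *
st=monitor.observe();print(st["clock"],st["position"],st["force"])
m=camera_model("wrist");w=grab_frame("wrist");cv2.imwrite("pics/fin_w.png",w);s=grab_frame("side")
for A in(0,.05,.1,.15):print(A,"edge top row",proj(m,P(A,.154,.005),st).round(1),proj(m,P(A,.154,.005,.115),st).round(1),proj(m,P(A,.154,.005,-.115),st).round(1),"side near R/L",proj(camera_model("side"),P(A,.154,.005,-.115)).round(1),proj(camera_model("side"),P(A,.154,.005,.115)).round(1))
print(w[180:204,230].max(1).tolist(),w[198].max(1)[160:200].tolist(), w[198].max(1)[360:400].tolist())
E
```

```text
31.1 [ 0.53459758 -0.13345115  0.24566566] [ 0.19323984 -0.14490636 -0.18316329]
0 edge top row [277.9 192.3] [378.9 192.5] [176.9 192.2] side near R/L [275.8 210.2] [239.1 256.1]
0.05 edge top row [277.9 194.2] [380.7 194.4] [175.1 194.1] side near R/L [275.6 207.8] [238.7 253.5]
0.1 edge top row [277.9 196.5] [382.6 196.7] [173.2 196.4] side near R/L [275.2 205.4] [238.2 250.8]
0.15 edge top row [277.9 199.2] [384.5 199.4] [171.4 199.1] side near R/L [274.8 203. ] [237.5 248.2]
[105, 101, 105, 106, 105, 105, 92, 182, 206, 211, 208, 235, 236, 232, 231, 229, 227, 226, 232, 232, 228, 235, 238, 237] [163, 163, 162, 162, 160, 160, 159, 160, 159, 157, 157, 157, 157, 156, 155, 155, 155, 140, 216, 237, 232, 232, 231, 232, 231, 232, 231, 232, 232, 232, 232, 232, 232, 232, 231, 231, 232, 232, 231, 232] [228, 228, 228, 228, 228, 229, 228, 227, 227, 227, 227, 227, 227, 227, 227, 230, 230, 199, 160, 163, 166, 165, 166, 166, 167, 168, 167, 166, 166, 165, 164, 164, 164, 165, 166, 165, 165, 165, 165, 165]
```

```bash
python3 -c "
from h import *
print(bot.job_done())"
```

```text
the job is handed in; nothing more can be done
None
```

The board is in the caddy and the lid is shut; I handed the job in at about 31 s of the 67 s allowed. No verdict came back, the board was last seen at rest before closing, the lid was confirmed by image measurement and a 21 N press, and the jars, shaker, glass and canister were not re-measured at the end.

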